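# Show a scent bottle's batch code to the tilting code reader

## Task

At the shop counter, first move the code reader's yellow-knobbed lever until it stands in the green notch; this tilts the reader's head up. Then take the amber bottle with the brass cap out of the tray and hold it in the air with its underside facing the lens squarely and centred, about 10 cm in front of it, so the reader can read the batch code under the bottle. Finish still holding the bottle there, steady, without the bottle ever touching the reader, the lever still in the green notch and the other goods left where they stand.

Things in the scene. Friction and masses are not known exactly. Their poses are not given: they have to be found in the camera images.
- amber_bottle: Loose upright amber glass bottle with paper band, about 0.22 kg, 130 mm tall: round body 50 mm diameter up to 80 mm, shoulder to 92, neck 20 mm diameter, then a fixed brass-coloured round cap, 30 mm diameter, from 98 to 130 mm. Origin: centre of the underside (paper code label there); z along the bottle to the cap. Stands in any one of the tray's four cells.
- amber_cap (a point): Middle of the amber bottle's cap, on the bottle's axis, 114 mm above its underside: a good place to grip, from above.
- tray: Fixed open wooden tray, 172 x 172 mm, walls 6 mm thick, 36 mm high, divided by a cross into four square cells of about 77 mm, a bottle standing in each on the 6 mm floor. Origin: centre of its underside; x and y along its sides. Cell centres about 41.5 mm from the centre in x and y.
- reader_base: Fixed code reader: grey base plate 130 x 160 x 14 mm, two cheeks carrying a tilting black head (60 x 70 x 50 mm). Origin: centre of its underside; faces its own -x, roughly to the robot. The head's hinge runs along y, 90 mm over the origin. On the +y side a quadrant (rim 83 mm from the hinge, y 44 to 54 mm) is marked, from the robot's side to the far side: white mark, green notch, red mark.
- reader_head (a joint): Tilt of head and lever together, rad: 0 = lens level, looking to the stand's -x; grows to 1.7 as the lever is pushed to +x and the lens turns up. Lever leans 0.95 rad from upright to -x at 0, upright at 0.95. White mark 0.3, green notch 1.05 to 1.25 (middle 1.15), red mark 1.6. Starts at 0.15 to 0.6. Friction (0.3 N m, 3 N at the knob) holds it wherever left; no click.
- lever_knob (a point): Centre of the yellow ball knob (24 mm diameter) on the end of the 10 mm diameter steel lever, 120 mm from the hinge, 74 mm to the +y side of the stand's middle; moves with the lever. It can be pushed, or pinched from above.
- reader_lens (a point): Centre of the lens glass on the front of the head, in a white ring of 44 mm diameter; 36 mm from the hinge axis, in the stand's middle plane. Turns with the head: the lens looks along this frame's -x; y is the hinge axis.
- clear_bottle: Loose grey bottle with black cap; otherwise the same shape as the amber bottle (50 mm diameter, 130 mm tall, 30 mm cap), standing in another cell of the tray. Origin: centre of its underside. A bystander: leave it alone.
- green_bottle: Loose green glass bottle with black cap; otherwise the same shape as the amber bottle (50 mm diameter, 130 mm tall, 30 mm cap), standing in another cell of the tray. Origin: centre of its underside. A bystander: leave it alone.
- red_bottle: Loose red bottle with white cap; otherwise the same shape as the amber bottle (50 mm diameter, 130 mm tall, 30 mm cap), standing in another cell of the tray. Origin: centre of its underside. A bystander: leave it alone.
- candle: Loose pale candle jar, 70 mm diameter, 85 mm tall, wooden cap. Origin: centre of its underside. A bystander.
- carton: Loose brown gift carton 75 x 75 x 150 mm, upright. Origin: centre of its underside. A bystander.
- glass_apple: Loose red ornamental apple, 100 mm diameter, about 105 mm tall with its steel stalk. Origin: centre of its underside. A bystander.

How it is judged:
By the outcome, as a careful person would: the job done as asked, in the order asked, and still so for the second after the job is handed in, while the arm keeps its last pose, push and grip.
It also fails if it takes over 51 s, if anything falls off the work surface, if the arm or the gripper's body presses on something with over 40 N, if the wrist force passes 120 N, or if a joint passes its speed limit or range.

## Robot

A 6-joint arm with a two-finger parallel gripper is mounted at the origin on the work surface. World frame = base frame: x ahead of the robot, y to its left, z up, the work surface at z = 0. Lengths are in mm, angles in rad, forces in N, time in s.
With the tool pointing down it reaches from about 275 to 1000 mm from the base axis. Payload 8.4 kg.
Tool frame: the origin (TCP) lies on the centre line of the jaws, within the pads' length; the fingertips stand 25 mm ahead of it and the grasp point (between the pads) lies 6 mm ahead of it; z points along the fingers, x is the direction in which the jaws open and shut, and the axes are right-handed (so a half turn about z gives the same grasp; the last joint's range is limited). The gripper opens to 85 mm and grips with 20 to 120 N. Pads are 22 mm wide; open, the fingers measure 114 mm over their backs; the gripper's body (76 mm by 85 mm) begins 54 mm behind the grasp point. The pads swing forward as they close: fully open they stand 13 mm farther back than shut.
Start: joints at [1.242, 0.353, 1.633, -0, 1.155, -0.002], TCP at [200.632, 591.925, 256.281] pointing down, gripper open.
Joint ranges: [-2.63, 2.63], [-0.92, 2.1], [0.06, 2.66], [-1.3, 4.44], [0, 2.69], [-3.02, 3.02]. Speed limits (rad/s): [2.22, 2.22, 2.79, 3.14, 3.14, 3.14].

## Interface

Orientations are given as [roll, pitch, yaw] about the fixed x, y, z axes, in that order (R = Rz(yaw) Ry(pitch) Rx(roll)).
In Python, from rig import r gives the robot as it stands. The module is installed in compiled form; this text tells all that it offers.
- The arm moves only by the tool jog_arm, never from a script. Its argument "deltas" is a list of rows, each an object with "gripper": the gripper command: -1 is fully open, 1 is shut, values between are in proportion; "translation": the shift along the world's x, y, z in units of 10 cm (1.0 is 10 cm), a list of three; "dr": the turn, a rotation vector about the world's x, y, z in units of pi/2 rad (1.0 is pi/2 rad), a list of three. In form: [{"gripper": gripper, "translation": [x, y, z], "dr": [wx, wy, wz]}, ...]. A call has 1 to 12 rows; each row shifts and turns the commanded pose from where the row before left it; what a row does not reach is not made up. A row lasts 1/12 s, in which the tool goes at most 41.7 mm and 7.16 degrees, less where a joint would pass 70% of its speed; a pose out of reach is approached as far as the arm can. A call with a number of a shift or a turn outside -1 to 1 is refused whole. A call with a gripper value outside its range is refused whole. The fingers move at their own pace and stop on an object; "squeeze" is the grip in N (left out, the last holds). Time passes only in rows, so rows that do not move let the fingers close. It gives the time, the measured TCP pose, the force and the opening at its end, in the units of the state.
- r.sense(): the state, without advancing time (a new reading comes with each control period).
- r.grab_frame(name): name is "scene" or "side" or "wrist"; returns the picture (420x560x3 uint8, blue, green, red); there is no depth.
- r.calibration(name): a dict with "mtx" (3x3 intrinsics, pixels), "world_from_camera" (4x4, takes a point from camera to world coordinates). Camera axes: x right, y down, z forward; pixel columns grow to the right and rows downward; lengths in mm; the calibration is good to about 2 mm. The wrist camera is an equidistant fisheye: a pixel r from the principal point sees the ray r / f radians off the axis. A picture is of the moment at which its call begins: read the wrist's pose just before it. calibration takes no time and is no camera call; for the wrist camera it gives the pose at the moment of the call.
- r.sign_off(): hands the job in, once; it reports no verdict.
The state is a dict: "clock": time; "qpos": joint angles; "qvel": joint speeds; "joint_efforts": joint torques, N m; "eef_pos": TCP position; "tcp_rot": TCP orientation; "contact_force": force on the tool from outside, world axes, zero at the start; "wrist_torque": the same for the moment, N m; "opening": opening from 0.0 (shut) to 1.0 (fully open).
Only numpy, scipy, OpenCV 4.12 (cv2) and the standard library are available. Lean on these libraries where they do the work, as an engineer would, in place of code of your own. Each camera call takes 0.05 s, during which the arm holds its last target. There are 200 camera calls.

## Working session

There is one attempt and no reset: what is moved stays moved. The work goes in short steps, Python scripts to look and compute and a tool call to move; the robot and the scene stay as the last step left them, time stands still between calls to the robot, and variables do not carry over. Pictures are saved under pics/ and viewed, about 8 in all and at most 12, crops included, and the job is handed in when it is done.

Besides the shell and the picture viewer there is one more tool, called after ">>>" by a JSON object that holds its "api" and its "payload", one argument or row to a line. jog_arm: Moves the arm, as the interface text tells. Shifts and turns lie within -1 to 1; 1 stands for 10 cm of shift or pi/2 rad of turn. Its arguments: {"type":"object","properties":{"deltas":{"type":"array"},"squeeze":{"type":"number"}},"required":["deltas"]}

```bash
mkdir -p pics
cat > h.py <<'E'
import numpy as np, cv2
from rig import r
def ray(name,u,v):
    c=r.calibration(name);K=np.array(c["mtx"]);T=np.array(c["world_from_camera"])
    d=np.linalg.inv(K)@np.array([u,v,1.]);d=T[:3,:3]@d
    return T[:3,3],d/np.linalg.norm(d)
def plane(name,u,v,z):
    o,d=ray(name,u,v);return o+d*(z-o[2])/d[2]
def tri(a,b):
    A=np.zeros((3,3));B=np.zeros(3);R=[ray(*a),ray(*b)]
    for o,d in R:
        P=np.eye(3)-np.outer(d,d);A+=P;B+=P@o
    p=np.linalg.solve(A,B)
    return p,[float(np.linalg.norm((np.eye(3)-np.outer(d,d))@(p-o))) for o,d in R]
def proj(name,p):
    c=r.calibration(name);K=np.array(c["mtx"]);T=np.linalg.inv(np.array(c["world_from_camera"]))
    q=K@(T[:3,:3]@np.asarray(p,float)+T[:3,3]);return q[:2]/q[2]
E
python3 - <<'E'
from h import *
np.set_printoptions(precision=2,suppress=True)
for n in("scene","side"):
    cv2.imwrite(f"pics/{n}0.png",r.grab_frame(n)); c=r.calibration(n);print(n,c["mtx"],c["world_from_camera"])
print(r.sense())
E
```

```text
scene [[415.39   0.   274.53]
 [  0.   415.39 201.97]
 [  0.     0.     1.  ]] [[   0.88    0.35   -0.3   886.44]
 [   0.47   -0.65    0.6  -577.76]
 [   0.01   -0.67   -0.74  902.55]
 [   0.      0.      0.      1.  ]]
side [[526.51   0.   286.86]
 [  0.   526.51 205.77]
 [  0.     0.     1.  ]] [[   0.99   -0.09    0.1   452.08]
 [  -0.14   -0.66    0.74 -855.93]
 [  -0.     -0.74   -0.67  925.05]
 [   0.      0.      0.      1.  ]]
{'clock': 0.1, 'qpos': array([ 1.24,  0.35,  1.63, -0.  ,  1.16, -0.  ]), 'qvel': array([ 0., -0., -0.,  0.,  0.,  0.]), 'joint_efforts': array([ -0.  , -60.64, -34.28,  -0.  ,   0.  ,  -0.  ]), 'eef_pos': array([200.51, 591.55, 255.64]), 'tcp_rot': array([3.14, 0.  , 1.24]), 'contact_force': array([ 0.35,  0.45, -0.98]), 'wrist_torque': array([-0.04, -0.  ,  0.01]), 'opening': 0.9967307527592235}
```

View pics/scene0.png

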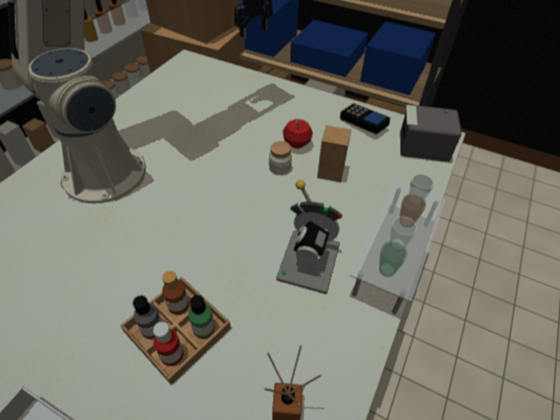

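View pics/side0.png

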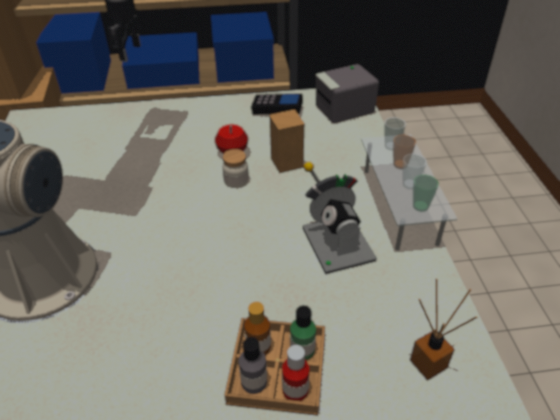

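The scene view shows the reader at about (312,240) with its knob at (300,185), and the tray at about (176,328) with the amber cap at (170,278). In the side view the knob is at (309,167) and the amber cap at (257,309). Next I'll measure by colour masks and view enlarged crops.

Run:
```python
from h import *
np.set_printoptions(precision=1,suppress=True)
I={n:cv2.imread(f"pics/{n}0.png") for n in("scene","side")}
def cen(n,box,lo,hi):
    x0,y0,x1,y1=box;h=cv2.cvtColor(I[n][y0:y1,x0:x1],cv2.COLOR_BGR2HSV);m=cv2.inRange(h,lo,hi)
    k,l,s,c=cv2.connectedComponentsWithStats(m);
    j=1+np.argmax(s[1:,4]);return c[j]+[x0,y0],s[j]+np.array([x0,y0,0,0,0])
Y=((20,120,100),(35,255,255))
a,sa=cen("scene",(285,170,320,200),*Y);b,sb=cen("side",(295,150,325,180),*Y)
print("knob",a,sa,b,sb,tri(("scene",*a),("side",*b)))
C=((12,120,120),(30,255,255))
a,sa=cen("scene",(155,262,190,295),*C);b,sb=cen("side",(240,295,275,322),*C)
print("cap",a,sa,b,sb,tri(("scene",*a),("side",*b)))
G=lambda n,x,y,w,h,W,H:cv2.resize(I[n][y:y+h,x:x+w],(W,H),interpolation=cv2.INTER_CUBIC)
out=np.vstack([np.hstack([G("scene",260,170,100,130,400,520)[:300*2],G("side",285,150,100,130,400,520)])])
cv2.imwrite("pics/reader.png",out)
out=np.hstack([G("scene",115,260,120,120,400,400),G("side",220,295,120,120,400,400)])
cv2.imwrite("pics/tray.png",out)
```

```text
knob [300.1 183.5] [296 180   9   7  46] [308.  165.5] [304 162   9   8  62] (array([626.3,  66. , 200.3]), [0.30109860134473926, 0.3010986013447749])
cap [168.8 276.4] [163 272  13  10 105] [255.6 308. ] [249 302  14  13 145] (array([ 474.9, -258.8,  134.4]), [0.1871943285350198, 0.18719432853511803])
```

View pics/reader.png

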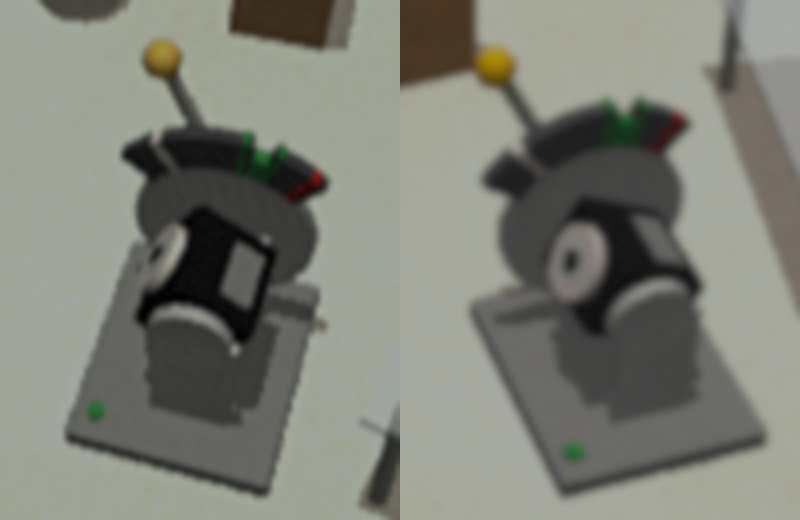

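View pics/tray.png

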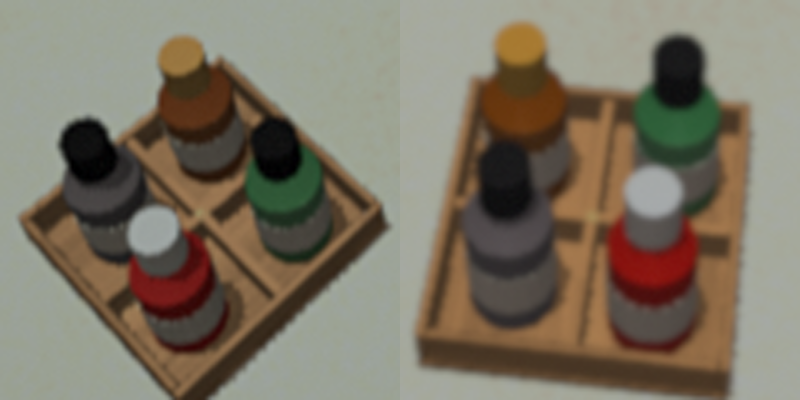

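The crops show the lever between the white mark and the green notch, nearer white, and the base-plate corners clearly. The amber bottle is in the tray's robot-side, far (+y) cell. Next I'll work out the geometry.

Run:
```python
from h import *
np.set_printoptions(precision=1,suppress=True)
S=lambda x,y:("scene",260+x/4-.4,170+y/4-.4)
D=lambda x,y:("side",285+(x-400)/4-.4,150+y/4-.4)
P={"nearL":(S(67,433),D(560,487)),"nearR":(S(267,488),D(766,433)),"farR":(S(318,290),None),"farL":(None,D(472,302))}
for k,v in P.items():
    print(k,[plane(*q,14) for q in v if q])
print("lens",tri(S(163,258),D(578,262)))
print("cap",plane("scene",169.3,276.5,136),plane("side",256.0,308.2,136))
T=lambda x,y:("scene",115+x/3.333-.35,260+y/3.333-.35)
U=lambda x,y:("side",220+(x-400)/3.333-.35,295+y/3.333-.35)
print("tray top corners scene L,T,R",plane(*T(22,218),36),plane(*T(220,60),36),plane(*T(384,208),36))
print("tray side NL,FL,FR",plane(*U(418,338),36),plane(*U(474,78),36),plane(*U(748,103),36))
```

```text
nearL [array([646.1, -86.7,  14. ]), array([643.1, -87.9,  14. ])]
nearR [array([770.2, -63.6,  14. ]), array([769.5, -64. ,  14. ])]
farR [array([742.1,  89. ,  14. ])]
farL [array([617.6,  67.6,  14. ])]
lens (array([665.7,  -2.5, 106.6]), [0.07368343854143551, 0.07368343854141679])
cap [ 476.7 -259.   136. ] [ 475.7 -260.7  136. ]
tray top corners scene L,T,R [ 406.5 -367.    36. ] [ 449.2 -207.1   36. ] [ 613.5 -248.4   36. ]
tray side NL,FL,FR [ 405.2 -371.    36. ] [ 447.8 -205.8   36. ] [ 610.3 -246.9   36. ]
```

>>> {"api": "jog_arm", "payload": {
  "deltas": [
    {"gripper": -0.2, "translation": [0.236, -0.292, 0], "dr": [0, 0, 0.027]},
    {"gripper": -0.2, "translation": [0.236, -0.292, 0], "dr": [0, 0, 0.027]},
    {"gripper": -0.2, "translation": [0.236, -0.292, 0], "dr": [0, 0, 0.027]},
    {"gripper": -0.2, "translation": [0.236, -0.292, 0], "dr": [0, 0, 0.027]},
    {"gripper": -0.2, "translation": [0.236, -0.292, 0], "dr": [0, 0, 0.027]},
    {"gripper": -0.2, "translation": [0.236, -0.292, 0], "dr": [0, 0, 0.027]},
    {"gripper": -0.2, "translation": [0.236, -0.292, 0], "dr": [0, 0, 0.027]},
    {"gripper": -0.2, "translation": [0.236, -0.292, 0], "dr": [0, 0, 0.027]},
    {"gripper": -0.2, "translation": [0.236, -0.292, 0], "dr": [0, 0, 0.027]},
    {"gripper": -0.2, "translation": [0.236, -0.292, 0], "dr": [0, 0, 0.027]},
    {"gripper": -0.2, "translation": [0.236, -0.292, 0], "dr": [0, 0, 0.027]},
    {"gripper": -0.2, "translation": [0.236, -0.292, 0], "dr": [0, 0, 0.027]}
  ],
  "squeeze": 20
}}

```text
clock: 1.1
eef_pos: [484.5, 239.8, 256.1]
tcp_rot: [-3.141, 0.0, 1.755]
contact_force: [1.4, 0.7, -0.2]
opening: 0.598
```

>>> {"api": "jog_arm", "payload": {
  "deltas": [
    {"gripper": -0.2, "translation": [0.236, -0.29, 0], "dr": [0, 0, 0]},
    {"gripper": -0.2, "translation": [0.236, -0.29, 0], "dr": [0, 0, 0]},
    {"gripper": -0.2, "translation": [0.236, -0.29, 0], "dr": [0, 0, 0]},
    {"gripper": -0.2, "translation": [0.236, -0.29, 0], "dr": [0, 0, 0]},
    {"gripper": -0.2, "translation": [0.236, -0.29, 0], "dr": [0, 0, 0]},
    {"gripper": -0.2, "translation": [0.236, -0.29, 0], "dr": [0, 0, 0]},
    {"gripper": -0.2, "translation": [0, 0, 0], "dr": [0, 0, 0]}
  ]
}}

```text
clock: 1.68
eef_pos: [628.8, 62.6, 255.9]
tcp_rot: [3.14, 0.002, 1.75]
contact_force: [-0.9, -0.0, 0.6]
opening: 0.602
```

Run:
```python
from h import *
np.set_printoptions(precision=3,suppress=True)
w=r.grab_frame("wrist");s=r.grab_frame("side")
print(r.sense()["eef_pos"],r.calibration("wrist"))
cv2.imwrite("pics/wr1.png",np.vstack([np.hstack([cv2.resize(w,(400,300)),cv2.resize(s[90:270,230:470],(400,300))])]))
```

```text
[625.669  66.275 255.532] {'mtx': array([[325.192,   0.   , 282.186],
       [  0.   , 325.192, 212.246],
       [  0.   ,   0.   ,   1.   ]]), 'world_from_camera': array([[ -0.178,   0.938,   0.296, 550.684],
       [  0.984,   0.17 ,   0.054,  51.326],
       [  0.   ,   0.301,  -0.954, 373.224],
       [  0.   ,   0.   ,   0.   ,   1.   ]])}
```

View pics/wr1.png

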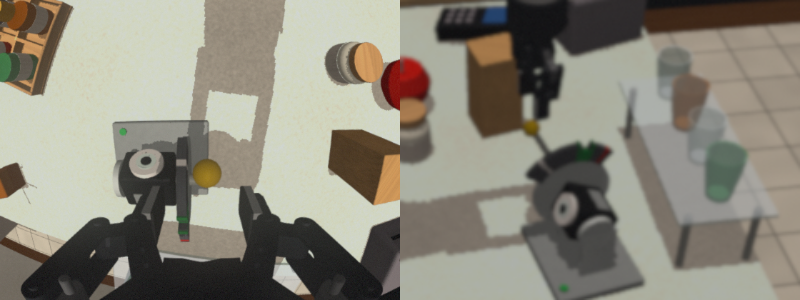

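The wrist view shows the knob at (207,173) in the half-size picture, between the open fingers and a touch toward +y. The fingers are clear of the carton and the quadrant. I'll go down and pinch.

>>> {"api": "jog_arm", "payload": {
  "deltas": [
    {"gripper": -0.2, "translation": [-0.01, 0.015, -0.15], "dr": [0, 0, 0]},
    {"gripper": -0.2, "translation": [0, 0, -0.15], "dr": [0, 0, 0]},
    {"gripper": -0.2, "translation": [0, 0, -0.15], "dr": [0, 0, 0]},
    {"gripper": -0.2, "translation": [0, 0, 0], "dr": [0, 0, 0]},
    {"gripper": 0.5, "translation": [0, 0, 0], "dr": [0, 0, 0]},
    {"gripper": 0.5, "translation": [0, 0, 0], "dr": [0, 0, 0]},
    {"gripper": 0.5, "translation": [0, 0, 0], "dr": [0, 0, 0]},
    {"gripper": 0.5, "translation": [0, 0, 0], "dr": [0, 0, 0]},
    {"gripper": 0.5, "translation": [0, 0, 0], "dr": [0, 0, 0]}
  ],
  "squeeze": 20
}}

```text
clock: 2.53
eef_pos: [624.8, 66.6, 212.4]
tcp_rot: [3.141, 0.005, 1.754]
contact_force: [0.9, -12.8, -1.0]
opening: 0.26
```

>>> {"api": "jog_arm", "payload": {
  "deltas": [
    {"gripper": 1, "translation": [0, -0.02, 0], "dr": [0, 0, 0]},
    {"gripper": 1, "translation": [0, 0, 0], "dr": [0, 0, 0]},
    {"gripper": 1, "translation": [0.07, 0.013, 0.029], "dr": [0, 0, 0]},
    {"gripper": 1, "translation": [0.07, 0.013, 0.029], "dr": [0, 0, 0]},
    {"gripper": 1, "translation": [0.074, 0.014, 0.021], "dr": [0, 0, 0]},
    {"gripper": 1, "translation": [0.074, 0.014, 0.021], "dr": [0, 0, 0]},
    {"gripper": 1, "translation": [0.075, 0.014, 0.01], "dr": [0, 0, 0]},
    {"gripper": 1, "translation": [0.075, 0.014, 0.01], "dr": [0, 0, 0]},
    {"gripper": 1, "translation": [0.076, 0.014, 0], "dr": [0, 0, 0]},
    {"gripper": 1, "translation": [0.076, 0.014, 0], "dr": [0, 0, 0]},
    {"gripper": 1, "translation": [0.081, 0.015, -0.011], "dr": [0, 0, 0]},
    {"gripper": 1, "translation": [0.081, 0.015, -0.011], "dr": [0, 0, 0]}
  ],
  "squeeze": 30
}}

```text
clock: 3.53
eef_pos: [700.0, 80.1, 222.5]
tcp_rot: [3.141, 0.002, 1.753]
contact_force: [-1.5, -7.4, 2.8]
opening: 0.253
```

>>> {"api": "jog_arm", "payload": {
  "deltas": [
    {"gripper": 1, "translation": [0, 0, 0], "dr": [0, 0, 0]},
    {"gripper": 1, "translation": [0, 0, 0], "dr": [0, 0, 0]}
  ]
}}

```text
clock: 3.7
eef_pos: [701.0, 80.2, 222.3]
tcp_rot: [3.139, 0.002, 1.753]
contact_force: [2.0, -6.5, 0.0]
opening: 0.254
```

Run:
```python
from h import *
np.set_printoptions(precision=2,suppress=True)
a=r.grab_frame("scene");s=r.grab_frame("side");print(r.sense()["eef_pos"],r.sense()["contact_force"])
cv2.imwrite("pics/s2.png",s);cv2.imwrite("pics/a2.png",a)
cv2.imwrite("pics/lev.png",np.hstack([cv2.resize(a[165:295,260:360],(400,520),interpolation=2),cv2.resize(s[150:280,285:385],(400,520),interpolation=2)]))
```

```text
[700.85  80.21 222.29] [ 2.75 -6.67 -0.38]
```

View pics/lev.png

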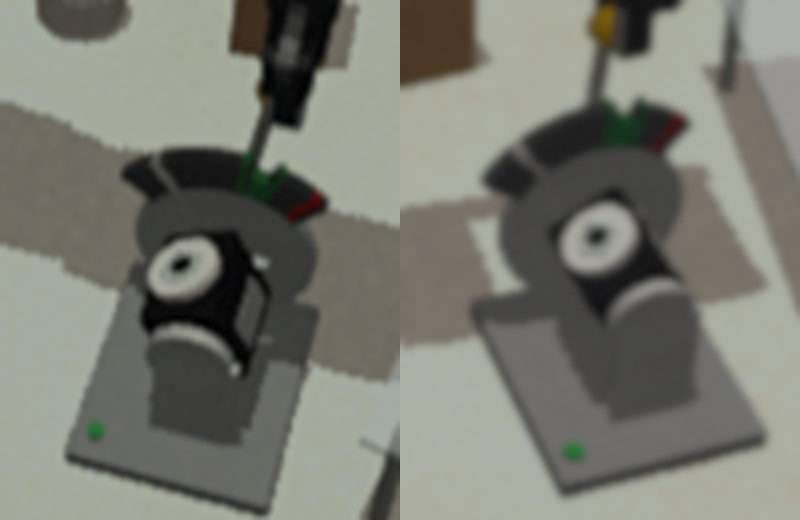

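The lever stands just short of the notch, at its left (white) edge: the ball slipped a little in the pads. I'll measure the tilt from the knob ray on its plane and from the lens.

```bash
cat >> h.py <<'E'
psi=0.183;O=np.array([693.5,1.4,0]);X=np.array([np.cos(psi),np.sin(psi),0]);Yv=np.array([-np.sin(psi),np.cos(psi),0])
def st(p): q=np.asarray(p)-O; return np.array([q@X,q@Yv,q[2]])
def onplane(q,y):
    o,d=ray(*q); t=(y-(o-O)@Yv)/(d@Yv); return st(o+d*t)
def tilt(p): return .95+np.arctan2(p[0],p[2]-90)
E
python3 - <<'E'
from h import *
np.set_printoptions(precision=2,suppress=True)
S=lambda x,y,y0:("scene",260+x/4-.4,y0+y/4-.4)
D=lambda x,y:("side",285+(x-400)/4-.4,150+y/4-.4)
for q in [("scene",300.1,183.5),("side",308,165.5),D(605,25)]:
    p=onplane(q,74);print(p,tilt(p))
for a in [(S(163,258,170),D(578,262)),(S(184,265,165),D(598,237))]:
    p=st(tri(*a)[0]);print("lens",p,np.arctan2(p[2]-90,-p[0]))
# where lever at tilt t crosses, in side view
for t in(.95,1.0,1.05,1.1,1.15): 
    L=t-.95; p=O+X*120*np.sin(L)+Yv*74+np.array([0,0,90+120*np.cos(L)]); print(t,p,(proj("side",p)+.4-[285,150])*4+[400,0])
E
```

```text
[-53.88  74.   201.88] 0.5012254962221502
[-55.17  74.   202.15] 0.49281429321194214
[ 11.32  74.   213.26] 1.0415505958566142
lens [-28.08   1.25 106.58] 0.533499461157554
lens [-16.41   2.59 121.7 ] 1.0930519152991154
0.95 [680.03  74.16 210.  ] [586.01  33.48]
1.0 [685.93  75.26 209.85] [595.89  31.66]
1.05 [691.81  76.34 209.4 ] [605.68  30.28]
1.1 [697.67  77.43 208.65] [615.36  29.34]
1.15 [703.48  78.5  207.61] [624.9   28.83]
```

>>> {"api": "jog_arm", "payload": {
  "deltas": [
    {"gripper": 1, "translation": [0.03, -0.005, -0.006], "dr": [0, 0, 0]},
    {"gripper": 1, "translation": [0.03, -0.005, -0.006], "dr": [0, 0, 0]},
    {"gripper": 1, "translation": [0.03, 0.005, -0.006], "dr": [0, 0, 0]},
    {"gripper": 1, "translation": [0, 0, 0], "dr": [0, 0, 0]},
    {"gripper": -0.2, "translation": [0, 0, 0], "dr": [0, 0, 0]},
    {"gripper": -0.2, "translation": [0, 0, 0], "dr": [0, 0, 0]},
    {"gripper": -0.2, "translation": [0, 0, 0], "dr": [0, 0, 0]},
    {"gripper": -0.2, "translation": [0, 0, 0.1], "dr": [0, 0, 0]},
    {"gripper": -0.2, "translation": [0, 0, 0.2], "dr": [0, 0, 0]},
    {"gripper": -0.2, "translation": [0, 0, 0.3], "dr": [0, 0, 0]},
    {"gripper": -0.2, "translation": [0, 0, 0.2], "dr": [0, 0, 0]}
  ]
}}

```text
clock: 4.72
eef_pos: [709.0, 80.6, 302.1]
tcp_rot: [3.14, 0.0, 1.753]
contact_force: [0.2, 0.9, 1.6]
opening: 0.598
```

Run:
```python
from h import *
np.set_printoptions(precision=3,suppress=True)
a=r.grab_frame("scene");s=r.grab_frame("side");print(r.sense()["eef_pos"],r.sense()["contact_force"])
I={"scene":a,"side":s};c={}
for n,(x0,y0,x1,y1) in {"scene":(290,160,345,200),"side":(300,140,360,180)}.items():
    m=cv2.inRange(cv2.cvtColor(I[n][y0:y1,x0:x1],cv2.COLOR_BGR2HSV),(20,120,100),(35,255,255))
    k,l,S,C=cv2.connectedComponentsWithStats(m)
    if k>1:
        j=1+np.argmax(S[1:,4]);c[n]=C[j]+[x0,y0];p=onplane((n,*c[n]),74);print(n,c[n],S[j],p,tilt(p))
if len(c)==2: t=tri(("scene",*c["scene"]),("side",*c["side"]));print(t,st(t[0]),tilt(st(t[0])))
cv2.imwrite("pics/lev3.png",np.hstack([cv2.resize(a[165:295,260:360],(400,520),interpolation=2),cv2.resize(s[140:270,285:385],(400,520),interpolation=2)]))
```

```text
[710.552  80.721 304.736] [ 0.496  0.422 -0.469]
scene [330.632 186.763] [37 24  8  7 38] [ 18.385  74.    213.876] 1.0973417349791335
side [339.08 155.32] [35 12  9  7 50] [ 19.203  74.    212.881] 1.1050172198925505
(array([698.427,  76.695, 214.135]), [0.4436001539826214, 0.44360015398262653]) [ 18.547  73.141 214.135] 1.098312637761082
```

View pics/lev3.png

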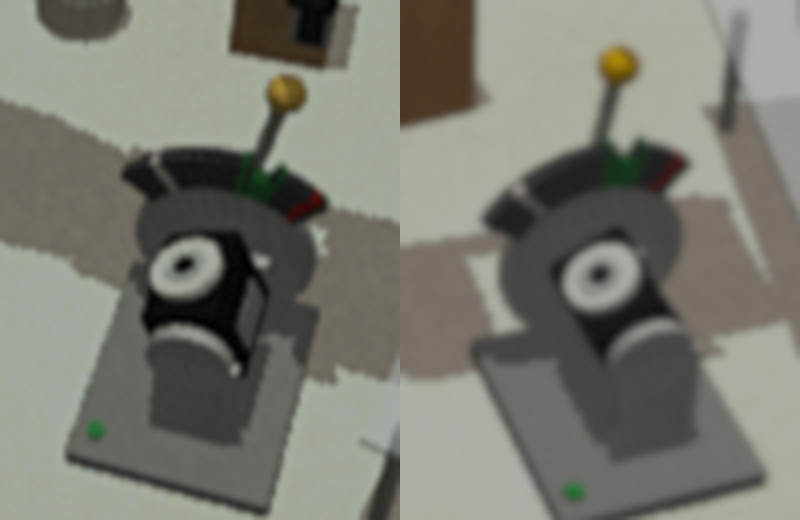

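Knob measurements give a tilt of about 1.10, inside the notch but near its lower edge, and the knob sits at the pads' edge. I'll re-pinch it centred and nudge it on by about 0.055 rad.

>>> {"api": "jog_arm", "payload": {
  "deltas": [
    {"gripper": -0.2, "translation": [-0.115, -0.032, 0], "dr": [0, 0, 0]},
    {"gripper": -0.2, "translation": [0, 0, -0.3], "dr": [0, 0, 0]},
    {"gripper": -0.2, "translation": [0, 0, -0.3], "dr": [0, 0, 0]},
    {"gripper": -0.2, "translation": [0, 0, -0.3], "dr": [0, 0, 0]},
    {"gripper": -0.2, "translation": [0, 0, 0], "dr": [0, 0, 0]},
    {"gripper": 1, "translation": [0, 0, 0], "dr": [0, 0, 0]},
    {"gripper": 1, "translation": [0, 0, 0], "dr": [0, 0, 0]},
    {"gripper": 1, "translation": [0, 0, 0], "dr": [0, 0, 0]},
    {"gripper": 1, "translation": [0, 0, 0], "dr": [0, 0, 0]},
    {"gripper": 1, "translation": [0.023, 0.004, -0.004], "dr": [0, 0, 0]},
    {"gripper": 1, "translation": [0.023, 0.004, -0.004], "dr": [0, 0, 0]},
    {"gripper": 1, "translation": [0.023, 0.004, -0.005], "dr": [0, 0, 0]}
  ]
}}

```text
clock: 5.82
eef_pos: [703.9, 80.3, 210.1]
tcp_rot: [3.141, -0.002, 1.753]
contact_force: [-3.6, 6.9, -0.9]
opening: 0.257
```

>>> {"api": "jog_arm", "payload": {
  "deltas": [
    {"gripper": 1, "translation": [0, 0, 0], "dr": [0, 0, 0]},
    {"gripper": 1, "translation": [0, 0, 0], "dr": [0, 0, 0]},
    {"gripper": -0.2, "translation": [0, 0, 0], "dr": [0, 0, 0]},
    {"gripper": -0.2, "translation": [0, 0, 0], "dr": [0, 0, 0]},
    {"gripper": -0.2, "translation": [0, 0, 0], "dr": [0, 0, 0]},
    {"gripper": -0.2, "translation": [0, 0, 0.1], "dr": [0, 0, 0]},
    {"gripper": -0.2, "translation": [0, 0, 0.2], "dr": [0, 0, 0]},
    {"gripper": -0.2, "translation": [0, 0, 0.3], "dr": [0, 0, 0]},
    {"gripper": -0.2, "translation": [0, 0, 0.2], "dr": [0, 0, 0]}
  ]
}}

```text
clock: 6.57
eef_pos: [704.7, 78.3, 291.5]
tcp_rot: [3.139, 0.0, 1.753]
contact_force: [1.2, 0.5, 0.5]
opening: 0.602
```

```bash
cat > k.py <<'E'
from h import *
np.set_printoptions(precision=3,suppress=True)
def knob():
    a=r.grab_frame("scene");s=r.grab_frame("side");I={"scene":a,"side":s};c={}
    for n,(x0,y0,x1,y1) in {"scene":(290,160,345,200),"side":(300,140,360,180)}.items():
        m=cv2.inRange(cv2.cvtColor(I[n][y0:y1,x0:x1],cv2.COLOR_BGR2HSV),(20,120,100),(35,255,255))
        k,l,S,C=cv2.connectedComponentsWithStats(m)
        if k>1:
            j=1+np.argmax(S[1:,4]);c[n]=C[j]+[x0,y0];p=onplane((n,*c[n]),74);print(n,c[n],S[j],p,tilt(p))
    return a,s
E
python3 - <<'E'
from k import *
a,s=knob();print(r.sense()["eef_pos"],r.sense()["contact_force"])
# lens ring: bright pixels centroid
for n,I,(x0,y0,x1,y1) in (("scene",a,(293,218,318,242)),("side",s,(322,195,348,222))):
    g=cv2.cvtColor(I[y0:y1,x0:x1],cv2.COLOR_BGR2GRAY);m=(g>110).astype(np.uint8)
    cs,_=cv2.findContours(m,0,2);k=max(cs,key=cv2.contourArea);e=cv2.fitEllipse(k);print(n,np.array(e[0])+[x0,y0],e[1])
cv2.imwrite("pics/a3.png",a);cv2.imwrite("pics/s3.png",s)
E
```

```text
scene [335.  187.2] [43 25  6  5 20] [ 28.442  74.    215.644] 1.1726149912956847
side [342.258 154.71 ] [39 12  7  6 31] [ 26.971  74.    212.762] 1.16626526368625
[706.264  78.504 293.992] [-0.249  1.15   0.19 ]
scene [306.71  231.407] (12.799116134643555, 17.94536018371582)
side [335.498 208.244] (14.746560096740723, 19.496261596679688)
```

The lever now reads 1.17, the middle of the notch. Moving to above the amber bottle.

>>> {"api": "jog_arm", "payload": {
  "deltas": [
    {"gripper": -0.3, "translation": [-0.165, -0.242, 0], "dr": [0, 0, -0.055]},
    {"gripper": -0.3, "translation": [-0.165, -0.242, 0], "dr": [0, 0, -0.055]},
    {"gripper": -0.3, "translation": [-0.165, -0.242, 0], "dr": [0, 0, -0.055]},
    {"gripper": -0.3, "translation": [-0.165, -0.242, 0], "dr": [0, 0, -0.055]},
    {"gripper": -0.3, "translation": [-0.165, -0.242, 0], "dr": [0, 0, -0.055]},
    {"gripper": -0.3, "translation": [-0.165, -0.242, 0], "dr": [0, 0, -0.055]},
    {"gripper": -0.3, "translation": [-0.165, -0.242, 0], "dr": [0, 0, -0.055]},
    {"gripper": -0.3, "translation": [-0.165, -0.242, 0], "dr": [0, 0, -0.055]},
    {"gripper": -0.3, "translation": [-0.165, -0.242, 0], "dr": [0, 0, -0.055]},
    {"gripper": -0.3, "translation": [-0.165, -0.242, 0], "dr": [0, 0, -0.055]},
    {"gripper": -0.3, "translation": [-0.165, -0.242, 0], "dr": [0, 0, -0.055]},
    {"gripper": -0.3, "translation": [-0.165, -0.242, 0], "dr": [0, 0, -0.055]}
  ]
}}

```text
clock: 7.67
eef_pos: [505.0, -213.0, 288.4]
tcp_rot: [3.141, -0.0, 0.712]
contact_force: [-0.2, -0.8, -0.0]
opening: 0.65
```

>>> {"api": "jog_arm", "payload": {
  "deltas": [
    {"gripper": -0.3, "translation": [-0.162, -0.24, -0.1], "dr": [0, 0, -0.055]},
    {"gripper": -0.3, "translation": [-0.162, -0.24, -0.1], "dr": [0, 0, -0.055]},
    {"gripper": -0.3, "translation": [0, 0, -0.2], "dr": [0, 0, 0]},
    {"gripper": -0.3, "translation": [0, 0, -0.2], "dr": [0, 0, 0]},
    {"gripper": -0.3, "translation": [0, 0, 0], "dr": [0, 0, 0]},
    {"gripper": -0.3, "translation": [0, 0, 0], "dr": [0, 0, 0]}
  ]
}}

```text
clock: 8.17
eef_pos: [473.0, -259.8, 227.7]
tcp_rot: [-3.14, 0.001, 0.543]
contact_force: [0.5, 0.0, 1.0]
opening: 0.651
```

Run:
```python
from k import *
a,s=knob();w=r.grab_frame("wrist");q=r.sense();print(q["eef_pos"],q["tcp_rot"],q["qpos"],r.calibration("wrist"))
for n,I,(x0,y0,x1,y1) in (("scene",a,(293,218,318,242)),("side",s,(322,195,348,222))):
    g=cv2.cvtColor(I[y0:y1,x0:x1],cv2.COLOR_BGR2GRAY);m=(g>110).astype(np.uint8)
    cs,_=cv2.findContours(m,0,2);k=max(cs,key=cv2.contourArea);e=cv2.fitEllipse(k);print(n,np.array(e[0])+[x0,y0],e[1])
p=st(tri(("scene",306.71,231.407),("side",335.498,208.244))[0]);print(p,np.arctan2(p[2]-90,-p[0]))
cv2.imwrite("pics/w4.png",w)
```

```text
scene [334.019 188.212] [40 25  9  7 52] [ 26.622  74.    211.697] 1.1653630374168489
side [342.  155.5] [38 12  9  8 56] [ 26.496  74.    210.658] 1.166162822486606
[ 474.473 -260.028  229.362] [ 3.14  -0.001  0.544] [-0.504  0.251  1.842 -0.     1.047 -1.048] {'mtx': array([[325.192,   0.   , 282.186],
       [  0.   , 325.192, 212.246],
       [  0.   ,   0.   ,   1.   ]]), 'world_from_camera': array([[   0.856,    0.492,    0.158,  435.142],
       [   0.517,   -0.816,   -0.259, -195.044],
       [   0.002,    0.304,   -0.953,  346.829],
       [   0.   ,    0.   ,    0.   ,    1.   ]])}
scene [306.703 231.399] (12.760567665100098, 18.66257667541504)
side [335.688 208.207] (15.074610710144043, 19.596220016479492)
[-13.448   1.09  123.386] 1.1878751434490407
```

View pics/w4.png

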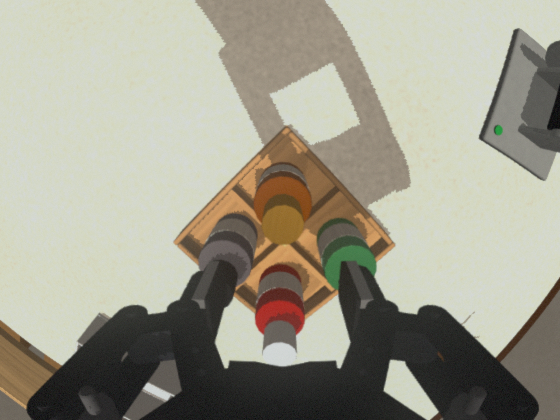

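The wrist view shows the amber cap at (283,224), giving about (475,-260), directly under the tool, with the neighbouring bottles clear of the fingers' path. Descending and gripping.

>>> {"api": "jog_arm", "payload": {
  "deltas": [
    {"gripper": -0.3, "translation": [0.01, 0, -0.25], "dr": [0, 0, 0]},
    {"gripper": -0.3, "translation": [0, 0, -0.25], "dr": [0, 0, 0]},
    {"gripper": -0.3, "translation": [0, 0, -0.25], "dr": [0, 0, 0]},
    {"gripper": -0.3, "translation": [0, 0, -0.15], "dr": [0, 0, 0]},
    {"gripper": -0.3, "translation": [0, 0, -0.13], "dr": [0, 0, 0]},
    {"gripper": -0.3, "translation": [0, 0, 0], "dr": [0, 0, 0]},
    {"gripper": 1, "translation": [0, 0, 0], "dr": [0, 0, 0]},
    {"gripper": 1, "translation": [0, 0, 0], "dr": [0, 0, 0]},
    {"gripper": 1, "translation": [0, 0, 0], "dr": [0, 0, 0]},
    {"gripper": 1, "translation": [0, 0, 0], "dr": [0, 0, 0]},
    {"gripper": 1, "translation": [0, 0, 0], "dr": [0, 0, 0]}
  ],
  "squeeze": 40
}}

```text
clock: 9.23
eef_pos: [475.4, -260.4, 126.4]
tcp_rot: [3.139, -0.001, 0.543]
contact_force: [-2.0, -0.4, 5.7]
opening: 0.337
```

>>> {"api": "jog_arm", "payload": {
  "deltas": [
    {"gripper": 1, "translation": [0, 0, 0.1], "dr": [0, 0, 0]},
    {"gripper": 1, "translation": [0, 0, 0.2], "dr": [0, 0, 0]},
    {"gripper": 1, "translation": [0, 0, 0.25], "dr": [0, 0, 0]},
    {"gripper": 1, "translation": [0, 0, 0.25], "dr": [0, 0, 0]},
    {"gripper": 1, "translation": [0, 0, 0.25], "dr": [0, 0, 0]},
    {"gripper": 1, "translation": [0, 0, 0.25], "dr": [0, 0, 0]},
    {"gripper": 1, "translation": [0, 0, 0.25], "dr": [0, 0, 0]},
    {"gripper": 1, "translation": [0, 0, 0.25], "dr": [0, 0, 0]},
    {"gripper": 1, "translation": [0, 0, 0.25], "dr": [0, 0, 0]},
    {"gripper": 1, "translation": [0, 0, 0.25], "dr": [0, 0, 0]},
    {"gripper": 1, "translation": [0, 0, 0.15], "dr": [0, 0, 0]},
    {"gripper": 1, "translation": [0, 0, 0.1], "dr": [0, 0, 0]}
  ]
}}

```text
clock: 10.23
eef_pos: [474.8, -259.9, 382.9]
tcp_rot: [3.139, -0.002, 0.543]
contact_force: [0.2, -0.5, -2.8]
opening: 0.339
```

>>> {"api": "jog_arm", "payload": {
  "deltas": [
    {"gripper": 1, "translation": [0.04, 0.1, 0], "dr": [0, 0, 0]},
    {"gripper": 1, "translation": [0.09, 0.22, 0], "dr": [0.0046, -0.0251, 0]},
    {"gripper": 1, "translation": [0.1, 0.25, 0], "dr": [0.0046, -0.0251, 0]},
    {"gripper": 1, "translation": [0.1, 0.25, 0], "dr": [0.0046, -0.0251, 0]},
    {"gripper": 1, "translation": [0.1, 0.25, 0], "dr": [0.0046, -0.0251, 0]},
    {"gripper": 1, "translation": [0.1, 0.25, 0], "dr": [0.0046, -0.0251, 0]},
    {"gripper": 1, "translation": [0.1, 0.25, 0], "dr": [0.0046, -0.0251, 0]},
    {"gripper": 1, "translation": [0.1, 0.25, 0], "dr": [0.0046, -0.0251, 0]},
    {"gripper": 1, "translation": [0.1, 0.25, 0], "dr": [0.0046, -0.0251, 0]},
    {"gripper": 1, "translation": [0.09, 0.22, 0], "dr": [0.0046, -0.0251, 0]},
    {"gripper": 1, "translation": [0.04, 0.1, 0], "dr": [0.0046, -0.0251, 0]},
    {"gripper": 1, "translation": [0, 0, 0], "dr": [0, 0, 0]}
  ]
}}

```text
clock: 11.23
eef_pos: [569.2, -18.1, 377.9]
tcp_rot: [2.995, -0.373, 0.573]
contact_force: [-0.7, -0.3, -3.6]
opening: 0.341
```

```bash
cat > t.py <<'E'
from k import *
from scipy.spatial.transform import Rotation as R
def target(t=1.17,off=120.4):
    q=r.sense();d=-np.cos(t)*X+np.array([0,0,np.sin(t)])
    M=R.from_euler("xyz",q["tcp_rot"]);z=M.apply([0,0,1])
    c=np.cross(z,-d);rv=c/max(np.linalg.norm(c),1e-9)*np.arccos(np.clip(z@-d,-1,1))
    T=O+np.array([0,0,90])+.6*Yv+(136+off)*d
    print("pos",q["eef_pos"],"target",T,"shift",(T-q["eef_pos"])/100,"dr",rv/(np.pi/2),"ang",np.linalg.norm(rv))
    print("q",q["qpos"],"F",q["contact_force"],"open",q["opening"],"clk",q["clock"])
E
python3 -c "
from t import *
knob();target()"
```

```text
scene [334.094 188.189] [40 25  9  7 53] [ 26.783  74.    211.825] 1.1664056472259445
side [342.13  155.333] [38 12  9  8 54] [ 26.783  74.    211.058] 1.1677368837177209
pos [569.512 -20.174 378.671] target [595.026 -16.214 326.08 ] shift [ 0.255  0.04  -0.526] dr [ 0.    -0.002 -0.   ] ang 0.00333711456057167
q [-0.098 -0.016  1.862  0.136  0.917 -0.705] F [ 0.286  0.476 -1.887] open 0.33814675206505446 clk 11.3333
```

Orientation fits; now along the axis to the reading distance.

>>> {"api": "jog_arm", "payload": {
  "deltas": [
    {"gripper": 1, "translation": [0.04, 0.006, -0.08], "dr": [0, -0.002, 0]},
    {"gripper": 1, "translation": [0.05, 0.008, -0.105], "dr": [0, 0, 0]},
    {"gripper": 1, "translation": [0.05, 0.008, -0.105], "dr": [0, 0, 0]},
    {"gripper": 1, "translation": [0.05, 0.008, -0.105], "dr": [0, 0, 0]},
    {"gripper": 1, "translation": [0.04, 0.006, -0.08], "dr": [0, 0, 0]},
    {"gripper": 1, "translation": [0.025, 0.004, -0.05], "dr": [0, 0, 0]},
    {"gripper": 1, "translation": [0, 0, 0], "dr": [0, 0, 0]},
    {"gripper": 1, "translation": [0, 0, 0], "dr": [0, 0, 0]},
    {"gripper": 1, "translation": [0, 0, 0], "dr": [0, 0, 0]}
  ]
}}

```text
clock: 12.08
eef_pos: [596.3, -16.9, 327.9]
tcp_rot: [2.99, -0.377, 0.572]
contact_force: [-0.1, 0.1, -2.6]
opening: 0.341
```

Run:
```python
from t import *
a,s=knob();target()
d=-np.cos(1.17)*X+np.array([0,0,np.sin(1.17)]);H=O+[0,0,90]
f=lambda I,n,x,y:(I.copy(),n,x,y)
outs=[]
for I,n,x,y in((a,"scene",240,120),(s,"side",260,90)):
    J=cv2.resize(I[y:y+160,x:x+130],(520,640),interpolation=2)
    for k in(36,136,266):
        u=(proj(n,H+k*d)+.4-[x,y])*4;cv2.circle(J,tuple(int(v) for v in u),3,(255,0,255),-1)
    outs.append(cv2.resize(J,(400,492)))
cv2.imwrite("pics/fin.png",np.hstack(outs))
```

```text
scene [334.019 188.212] [40 25  9  7 52] [ 26.622  74.    211.697] 1.1653630374168489
side [342.056 155.37 ] [38 12  9  8 54] [ 26.607  74.    210.996] 1.1664530929462515
pos [596.322 -16.911 328.21 ] target [595.026 -16.214 326.08 ] shift [-0.013  0.007 -0.021] dr [0.    0.003 0.   ] ang 0.0044367375377806825
q [-0.086  0.069  1.889  0.145  0.797 -0.71 ] F [-0.086 -0.236 -2.678] open 0.33569598654570093 clk 12.1833
```

View pics/fin.png

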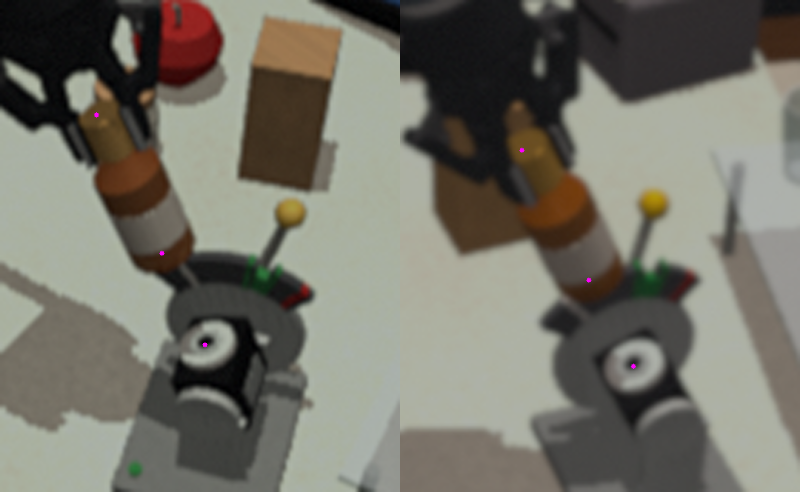

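The final view shows my projected lens point on the lens hub and the bottle on its axis; the underside dot may be a few mm left of the bottle's axis in the side crop. I'll apply the small residual and check with projected rims.

>>> {"api": "jog_arm", "payload": {
  "deltas": [
    {"gripper": 1, "translation": [-0.013, 0.007, -0.021], "dr": [0, 0.003, 0]},
    {"gripper": 1, "translation": [0, 0, 0], "dr": [0, 0, 0]},
    {"gripper": 1, "translation": [0, 0, 0], "dr": [0, 0, 0]},
    {"gripper": 1, "translation": [0, 0, 0], "dr": [0, 0, 0]}
  ]
}}

```text
clock: 12.52
eef_pos: [594.8, -16.1, 325.5]
tcp_rot: [2.993, -0.372, 0.571]
contact_force: [0.2, -0.8, -2.6]
opening: 0.34
```

Run:
```python
from t import *
a,s=knob();target()
q=r.sense();M=R.from_euler("xyz",q["tcp_rot"]);z=M.apply([0,0,1]);B=q["eef_pos"]+120.4*z;e1=M.apply([1,0,0]);e2=M.apply([0,1,0])
outs=[]
for I,n,x,y in((a,"scene",260,145),(s,"side",285,115)):
    J=cv2.resize(I[y:y+100,x:x+80],(400,500),interpolation=2) if 0 else cv2.resize(I[y-20:y+80,x:x+70-0] if 0 else I[y-15:y+85,x:x+80],(400,500),interpolation=2)
    f=lambda p:((proj(n,p)+.4-[x,y-15])*5)
    for k,rad in((0,25),(80,25),(130,15)):
        P=np.array([f(B-k*z+rad*(np.cos(w)*e1+np.sin(w)*e2)) for w in np.linspace(0,6.28,40)]);cv2.polylines(J,[P.astype(np.int32)],True,(255,0,255),1)
    d=-z;L=O+[0,0,90]+36*(-np.cos(1.17)*X+np.array([0,0,np.sin(1.17)]))
    P=np.array([f(L+22*(np.cos(w)*e1+np.sin(w)*e2)) for w in np.linspace(0,6.28,40)]);cv2.polylines(J,[P.astype(np.int32)],True,(255,255,0),1)
    outs.append(J)
cv2.imwrite("pics/fin2.png",np.hstack(outs))
```

```text
scene [334.019 188.212] [40 25  9  7 52] [ 26.622  74.    211.697] 1.1653630374168489
side [342.056 155.37 ] [38 12  9  8 54] [ 26.607  74.    210.996] 1.1664530929462515
pos [594.834 -16.173 325.5  ] target [595.026 -16.214 326.08 ] shift [ 0.002 -0.     0.006] dr [ 0.    -0.001  0.   ] ang 0.0014183560326182568
q [-0.084  0.071  1.891  0.143  0.798 -0.708] F [-0.51  -0.008 -3.013] open 0.33603387634452847 clk 12.6167
```

View pics/fin2.png

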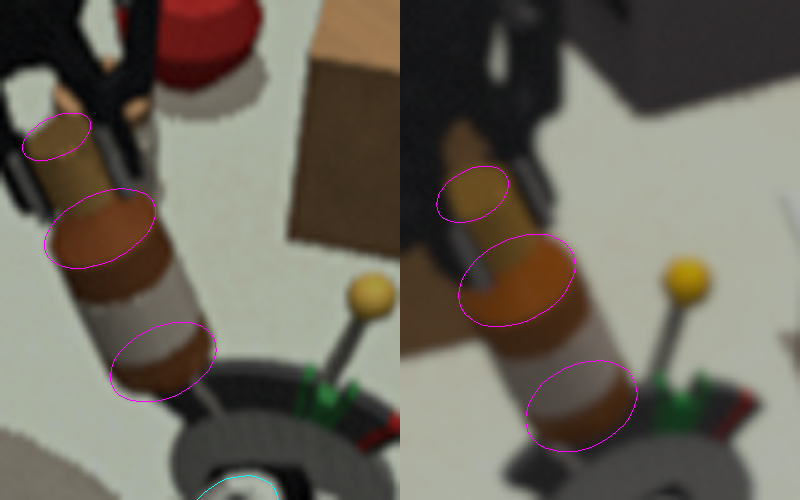

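The projected rims match the bottle's outline within about 2 mm in both views, and the lever stays in the notch. Next: confirm the other goods haven't moved and that the pose is steady.

Run:
```python
from t import *
s=r.grab_frame("side");a=r.grab_frame("scene");s0=cv2.imread("pics/side0.png");a0=cv2.imread("pics/scene0.png")
for nm,I,J,(x0,y0,x1,y1) in(("red/grey side",s,s0,(225,340,320,405)),("green side",s,s0,(285,305,322,360)),("candle",s,s0,(218,148,250,190)),("tray scene low",a,a0,(125,315,235,380)),("carton",a,a0,(322,125,352,182))):
    d=cv2.absdiff(I,J)[y0:y1,x0:x1].max(2);print(nm,"changed frac",(d>40).mean())
target();print(r.sense()["qvel"])
```

```text
red/grey side changed frac 0.029797570850202428
green side changed frac 0.0
candle changed frac 0.0
tray scene low changed frac 0.0
carton changed frac 0.0
pos [594.867 -16.185 325.459] target [595.026 -16.214 326.08 ] shift [ 0.002 -0.     0.006] dr [ 0.    -0.001  0.   ] ang 0.0014210399592028192
q [-0.084  0.071  1.891  0.143  0.798 -0.708] F [ 0.748 -0.728 -2.448] open 0.3361087187020094 clk 12.7167
[-0.     0.003 -0.001 -0.    -0.001  0.001]
```

```bash
python3 -c "
from rig import r
print(r.sign_off())"
```

```text
the job is handed in; nothing more can be done
None
```

I set the lever in the green notch, then took the amber bottle by its cap and handed the job in at about 12.7 s. The bottle is still held in the air, its underside facing the lens.

**Lever:** It took three pushes, because the knob slipped in the pads on the first pinch and the second left it near the notch's lower edge. After the third, two cameras read the tilt as about 1.17 rad (notch 1.05 to 1.25), and the reading did not change afterwards. The lens position gave a slightly higher 1.19.

**Bottle:** It is aimed at 100 mm in front of the lens. At the last check the tool was within 1 mm and 0.002 rad of its target. The bottle's outline matched its expected position to about 2 mm in both views. True distance and centring rest on camera calibration good to about 2 mm. I saw no sign of the bottle touching the reader.

**Other goods:** The last pictures showed no change around the green bottle, candle or carton, or in the lower part of the tray. A 3% change near the red and grey bottles is probably the missing amber bottle. I did not compare the apple. The arm was still, and forces were only about the bottle's weight.

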